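# Screw the cup back on the flask

### The arm

A 6-joint arm with a two-finger parallel gripper is mounted at the origin on a cart in front of the work surface, level with it; the furniture and walls round the work are solid. World frame = base frame: x ahead of the robot, y to its left, z up, the work surface at z = 0. Lengths are in m, angles in rad, forces in N, time in s.
With the tool pointing down it reaches from about 0.3 to 0.85 m from the base axis. Payload 4.2 kg.
Tool frame: the origin (TCP) lies midway between the tips of the shut fingers; the grasp point (between the pads) lies 19 mm behind it; z points along the fingers, y is the direction in which the jaws open and shut (so a half turn about z gives the same grasp; the last joint's range is limited). The gripper opens to 91 mm and grips with 3 to 60 N. Pads are 32 mm wide; open, the fingers measure 118 mm over their backs; the gripper's body (76 mm by 178 mm) begins 60 mm behind the grasp point.
Start: joints at [1.246, 0.32, 1.565, -0, 1.257, -0.02], TCP at [0.173, 0.549, 0.214] pointing down, gripper open.
Joint ranges: [-3.11, 3.11], [-0.84, 2.01], [0.21, 2.61], [-1.34, 4.49], [0.05, 2.63], [-2.56, 2.56]. Speed limits (rad/s): [2.57, 2.57, 3.14, 3.14, 3.14, 3.14].

### API

Orientations are given as a unit quaternion [x, y, z, w].
In Python, from plant import env gives the robot as it stands. The module is installed in compiled form; this text tells all that it offers.
- The arm moves only by the shell command python3 -m creep 'ROWS' [FORCE]. ROWS is JSON, a list of rows, each a list of 7 numbers: the gripper's target within -1 to 1 (shut at 1, half-way at 0, fully open at -1), then the shift along the tool's x, y, z in mm, then the turn, a rotation vector about the tool's x, y, z in rad. In form: [[gripper, tx, ty, tz, wx, wy, wz], ...]. A call has 1 to 10 rows; each row shifts and turns the pose as measured when the row begins, along the tool's axes as they then stand; what a row does not reach is not made up. A row lasts 1/8 s, in which the tool goes at most 62.5 mm and 10.7 degrees, less where a joint would pass 70% of its speed; a pose out of reach is approached as far as the arm can. A call with a gripper value outside its range is refused whole. The fingers move at their own pace and stop on an object; FORCE is the grip in N (left out, the last holds). Time passes only in rows, so rows that do not move let the fingers close. It gives the time, the measured TCP pose, the force and the opening at its end, in the units of the state.
- env.get_obs(): the state, without advancing time (a new reading comes with each control period).
- env.read_camera(name): name is "scene" or "top" or "wrist"; returns the picture (480x640x3 uint8, red, green, blue); there is no depth.
- env.get_calibration(name): a dict with "camera_matrix" (3x3 intrinsics, pixels), "R" (3x3) and "t" (3): a world point X has camera coordinates R X + t. Camera axes: x right, y down, z forward; pixel columns grow to the right and rows downward; lengths in m; the calibration is good to about 2 mm. The wrist camera is an equidistant fisheye: a pixel r from the principal point sees the ray r / f radians off the axis. A picture is of the moment at which its call begins: read the wrist's pose just before it. get_calibration takes no time and is no camera call; for the wrist camera it gives the pose at the moment of the call.
- env.hand_in(): hands the job in, once; it reports no verdict.
Trained networks look in the newest picture that a camera, given by its name, has taken for a name from the list of things; names that differ only in an ending like _2 or _b are one class to them, and where a whole thing is asked for, a point or a joint stands for the part that bears it (a point fixed in the world has none). Each returns a list of dicts, best first, with "conf" (0 to 1); they miss things now and then, are a little off and sometimes report something else, mostly with a low value. They report only what shows in the picture. A call takes as long as a camera call. They do not tell look-alikes from the thing itself.
- env.search_frame(camera, name): "rect" ([centre column, centre row, width, height] in pixels, round what is visible of it).
The state is a dict: "clock": time; "joints": joint angles; "qd": joint speeds; "effort": joint torques, N m; "ee_pos": TCP position; "ee_rot": TCP orientation; "ft_force": force on the tool from outside, world axes, zero at the start; "moment": the same for the moment, N m; "opening": opening from 0.0 (shut) to 1.0 (fully open).
Only numpy, scipy, OpenCV 4.12 (cv2) and the standard library are available. Lean on these libraries where they do the work, as an engineer would, in place of code of your own. Each camera call takes 0.05 s, during which the arm holds its last target. There are 200 camera calls.

### The job

The flask's cup lies on its side: stand it up on the worktop, mouth down, and let go, so that you can take it again from above. Then put it over the flask's neck, turn it backwards until the thread drops into place, screw it down until its rim is fully home on the flask's shoulder, and let go. Leave the mug, the egg timer and the teaspoon where they are.

Things in the scene. Friction and masses are not known exactly. Their poses are not given: they have to be found in the camera images.
- cup_center (a point): centre of the loose red cup (about 0.1 kg): 12-sided, 61 mm across flats, 56 mm tall, wall 3.5 mm, flat steel top. The point is on its axis, 28 mm from either end. z points out of the closed top, away from the mouth; x, y and every 30 degrees between face a flat. It starts lying on a flat (centre 30.5 mm high), z level and to the robot's left (up to 35 degrees away from the robot).
- cup_mouth (a point): centre of the cup's open mouth, in the plane of its rim; axes as cup_center. Inside, 12 mm in from the mouth, three small lugs, evenly spaced, point inward and run in the flask's thread. Radial play on the neck 2 mm.
- flask_mid (a point): the flask, on its axis, half-way up to the shoulder: red, 76 mm across, held fast in a grey collar with three suction feet (136 mm over all). It neither moves nor turns.
- shoulder (a point): centre of the flask's shoulder, 120 mm above the worktop: the level ring, 69 mm across, on which the cup's rim ends. Thread: right-hand, three starts, lead 21.6 mm a turn; it holds by friction wherever it is left. Once the cup has dropped into the thread its rim is about 9 mm above the shoulder, and some 150 to 175 degrees clockwise (seen from above) bring it home.
- neck_top (a point): top of the upright grey neck, 36 mm above the shoulder; thread 50 mm across. A cup set on it rests on the thread tops, rim 15.5 mm (on stop tabs 18.5 mm) above the shoulder; tabs block it clockwise. Turned counter-clockwise, at most 110 degrees, it drops to 9 mm; it may by luck land there at once. How the thread is turned differs each time; no axis tells it.
- mug_bar_mid (a point): bystander: white mug with grey dots, 82 x 117 x 91 mm; the point is on its axis, half-way up. Stands at the back right.
- egg_timer_mid (a point): bystander: round white and red egg timer, 62 mm; the point is half-way up. Stands at the far right.
- teaspoon_1_mid (a point): bystander: steel teaspoon lying flat on the left, 130 x 26 x 11 mm; the point is its middle.
There are look-alikes about, which are no part of the job. Leave any orange look-alike of the part that bears cup_center alone.

How it is judged:
By the outcome, as a careful person would: the job done as asked, in the order asked, and still so for the second after the job is handed in, with the robot touching nothing.
It also fails if it takes over 67 s, if anything falls off the work surface, if the arm or the gripper's body presses on something with over 40 N, if the wrist force passes 120 N, or if a joint passes its speed limit or range.

## Working session

There is one attempt and no reset: what is moved stays moved. The work goes in short steps, Python scripts to look and compute and a shell command to move; the robot and the scene stay as the last step left them, time stands still between calls to the robot, and variables do not carry over. Pictures are saved under pics/ and viewed, about 8 in all and at most 12, crops included, and the job is handed in when it is done.

```bash
mkdir -p pics
cat > h.py <<'E'
import numpy as np, cv2
from scipy.spatial.transform import Rotation as R
from plant import env
def snap(n,f):
    im=env.read_camera(n); cv2.imwrite('pics/'+f,im[:,:,::-1]); return im
def ray(n,px):
    c=env.get_calibration(n);K=np.array(c['camera_matrix']);Rm=np.array(c['R']);t=np.array(c['t'])
    v=np.linalg.inv(K)@[px[0],px[1],1]
    if n=='wrist':
        r=np.hypot(v[0],v[1]); v=np.array([v[0]/r*np.sin(r),v[1]/r*np.sin(r),np.cos(r)]) if r>1e-9 else np.array([0,0,1.])
    return -Rm.T@t, Rm.T@(v/np.linalg.norm(v))
def atz(n,px,z):
    o,d=ray(n,px); return o+d*(z-o[2])/d[2]
def proj(n,X):
    c=env.get_calibration(n);K=np.array(c['camera_matrix']);p=np.array(c['R'])@X+np.array(c['t'])
    if n=='wrist':
        r=np.hypot(p[0],p[1]);th=np.arctan2(r,p[2]);p=np.array([p[0]/r*th,p[1]/r*th,1])
    p=K@(p/p[2]); return p[:2]
def st():
    o=env.get_obs(); print({k:np.round(o[k],3) for k in('clock','joints','ee_pos','ee_rot','ft_force','opening')}); return o
E
python3 - <<'E'
from h import *
np.set_printoptions(precision=3,suppress=True)
o=st(); print(R.from_quat(o['ee_rot']).as_matrix())
a=snap('scene','s0.png');b=snap('top','t0.png')
for n in('scene','top'):
    for k in('cup_center','flask_mid','neck_top','mug_bar_mid','egg_timer_mid','teaspoon_1_mid'):
        print(n,k,[(np.round(d['rect']),round(d['conf'],2)) for d in env.search_frame(n,k)[:3]])
E
```

```text
{'clock': np.float64(0.0), 'joints': array([ 1.246,  0.32 ,  1.566,  0.   ,  1.257, -0.02 ]), 'ee_pos': array([0.172, 0.548, 0.213]), 'ee_rot': array([ 0.152,  0.988, -0.001, -0.   ]), 'ft_force': array([ 0.348,  0.027, -0.211]), 'opening': np.float64(1.004)}
[[-0.954  0.3   -0.001]
 [ 0.3    0.954 -0.002]
 [ 0.    -0.002 -1.   ]]
scene cup_center [(array([387., 237.,  18.,  25.]), 0.74), (array([398., 260.,  25.,  24.]), 0.59), (array([344., 252.,  24.,  25.]), 0.57)]
scene flask_mid [(array([277., 271.,  44.,  52.]), 0.95)]
scene neck_top []
scene mug_bar_mid [(array([367., 217.,  31.,  30.]), 0.58)]
scene egg_timer_mid [(array([442., 235.,   9.,  18.]), 0.66)]
scene teaspoon_1_mid [(array([192., 336.,  28.,  23.]), 0.55)]
top cup_center [(array([344., 231.,  24.,  26.]), 0.9), (array([375., 281.,  26.,  28.]), 0.8), (array([403., 236.,  32.,  28.]), 0.56)]
top flask_mid [(array([254., 241.,  33.,  36.]), 0.71)]
top neck_top [(array([255., 239.,  36.,  41.]), 0.56)]
top mug_bar_mid [(array([419., 197.,  31.,  29.]), 0.55), (array([256., 240.,  36.,  42.]), 0.34)]
top egg_timer_mid [(array([469., 266.,  18.,  24.]), 0.69)]
top teaspoon_1_mid [(array([159., 262.,  38.,  27.]), 0.67)]
```

Run:
```python
from h import *
a=cv2.imread('pics/s0.png');b=cv2.imread('pics/t0.png')
a=cv2.resize(a[190:370,160:480],(800,450),interpolation=cv2.INTER_CUBIC)
cv2.imwrite('pics/s0c.png',a)
cv2.imwrite('pics/t0c.png',cv2.resize(b[170:350,130:500],(800,389),interpolation=cv2.INTER_CUBIC))
np.set_printoptions(precision=3,suppress=True)
for n,p,z in[('top',(344,231),.03),('top',(375,281),.03),('top',(403,236),.03),('top',(254,241),.12),('top',(419,197),.045),('top',(469,266),.03),('top',(159,262),.005),
 ('scene',(387,237),.03),('scene',(398,260),.03),('scene',(344,252),.03),('scene',(277,271),.06)]:
    print(n,p,atz(n,p,z))
```

```text
top (344, 231) [ 0.539 -0.168  0.03 ]
top (375, 281) [ 0.387 -0.256  0.03 ]
top (403, 236) [ 0.52  -0.346  0.03 ]
top (254, 241) [0.505 0.092 0.12 ]
top (419, 197) [ 0.636 -0.397  0.045]
top (469, 266) [ 0.425 -0.54   0.03 ]
top (159, 262) [0.461 0.397 0.005]
scene (387, 237) [ 0.524 -0.362  0.03 ]
scene (398, 260) [ 0.389 -0.255  0.03 ]
scene (344, 252) [ 0.53  -0.176  0.03 ]
scene (277, 271) [0.512 0.096 0.06 ]
```

View pics/s0c.png

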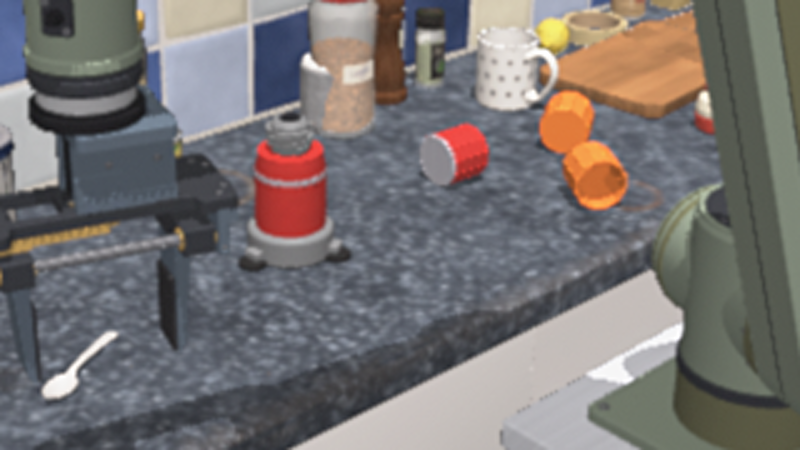

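View pics/t0c.png

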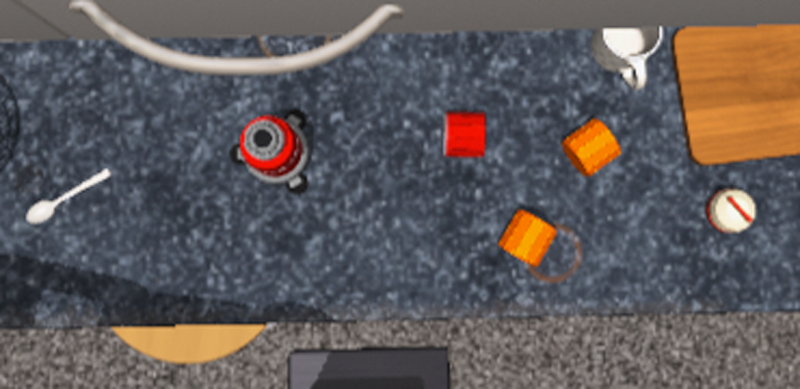

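The scene view shows the red cup with its steel top facing left, at about (455,155). The flask stands at (290,190) and the two orange look-alikes at (567,120) and (595,175). In the top view the red cup sits at (465,134) and looks nearly axis-aligned. I'll move over it for a closer look.

```bash
python3 -m creep '[[-1,-43,-44,-6,0,0,0],[-1,-43,-44,-6,0,0,0],[-1,-43,-44,-6,0,0,0],[-1,-43,-44,-6,0,0,0],[-1,-43,-44,-6,0,0,0],[-1,-43,-44,-6,0,0,0],[-1,-43,-44,-6,0,0,0],[-1,-43,-44,0,0,0,0],[-1,-43,-44,0,0,0,0],[-1,-43,-44,0,0,0,0]]'; python3 -m creep '[[-1,-43,-44,0,0,0,0],[-1,-43,-44,0,0,0,0],[-1,0,0,0,0,0,0.18],[-1,0,0,0,0,0,0.18],[-1,0,0,0,0,0,0.18],[-1,0,0,0,0,0,0.18],[-1,0,0,0,0,0,0.18],[-1,0,0,0,0,0,0.18],[-1,0,0,0,0,0,0.18],[-1,0,0,0,0,0,0]]'
python3 - <<'E'
from h import *
np.set_printoptions(precision=3,suppress=True)
o=st(); print(R.from_quat(o['ee_rot']).as_matrix())
im=snap('wrist','w1.png'); d=[x for x in env.search_frame('wrist','cup_center')]
print([(np.round(x['rect']),round(x['conf'],2),atz('wrist',x['rect'][:2],.03)) for x in d])
c=env.get_calibration('wrist');print(c['camera_matrix'],ray('wrist',(320,240)))
E
```

```text
clock: 1.95
ee_pos: [0.4566, -0.0048, 0.2586]
ee_rot: [0.147, 0.989, 0.003, 0.005]
ft_force: [0.9, 1.0, 0.2]
opening: 1.004
clock: 3.2
ee_pos: [0.5151, -0.1217, 0.2583]
ee_rot: [0.718, 0.696, 0.006, 0.003]
ft_force: [0.2, 0.0, -0.1]
opening: 1.002
{'clock': np.float64(3.2), 'joints': array([-0.258,  0.215,  1.597,  0.007,  1.317, -0.228]), 'ee_pos': array([ 0.515, -0.122,  0.258]), 'ee_rot': array([0.718, 0.696, 0.006, 0.003]), 'ft_force': array([ 0.24 ,  0.045, -0.083]), 'opening': np.float64(1.002)}
[[ 0.031  0.999  0.013]
 [ 0.999 -0.031  0.004]
 [ 0.004  0.012 -1.   ]]
[(array([312., 369.,  58.,  32.]), 0.57, array([ 0.507, -0.321,  0.03 ])), (array([333., 256.,  58.,  58.]), 0.56, array([ 0.535, -0.171,  0.03 ])), (array([224., 328.,  23.,  54.]), 0.55, array([ 0.401, -0.26 ,  0.03 ]))]
[[371.648   0.    315.08 ]
 [  0.    371.648 240.418]
 [  0.      0.      1.   ]] (array([ 0.515, -0.051,  0.429]), array([ 0.016, -0.246, -0.969]))
```

View pics/w1.png

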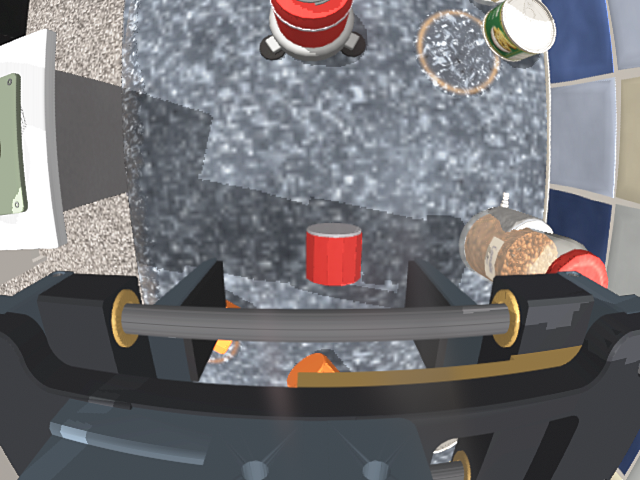

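The wrist view shows the red cup at (333,256), axis close to image-vertical, steel top towards the flask. I'll measure its axis and centre by segmentation.

Run:
```python
from h import *
np.set_printoptions(precision=4,suppress=True)
im=cv2.imread('pics/w1.png')[:,:,::-1].astype(int)
m=(im[:,:,0]>130)&(im[:,:,1]<75)&(im[:,:,2]<75)
L=[];Rr=[]
for r in range(242,276,2):
    c=np.where(m[r,290:380])[0]+290
    L.append(atz('wrist',(c.min(),r),.0305)[:2]);Rr.append(atz('wrist',(c.max()+1,r),.0305)[:2])
L=np.array(L);Rr=np.array(Rr)
for a in(L,Rr):
    p=np.polyfit(a[:,1],a[:,0],1);print('slope dx/dy',p[0],a[0],a[-1])
print('width',(Rr-L)[:,0].mean(),'midx',((L+Rr)/2)[:,0].mean())
for c in(322,334,346):
    r=np.where(m[200:320,c])[0]+200;print(c,r.min(),r.max(),atz('wrist',(c,r.min()),.061),atz('wrist',(c,r.max()+1),.061),atz('wrist',(c,r.max()+1),.0))
```

```text
slope dx/dy 0.03755333375709023 [ 0.5059 -0.1539] [ 0.5045 -0.1914]
slope dx/dy 0.04951488461303247 [ 0.5683 -0.156 ] [ 0.5661 -0.1937]
width 0.062154010486941136 midx 0.5363166547285971
322 238 284 [ 0.5231 -0.1423  0.061 ] [ 0.5218 -0.1936  0.061 ] [ 0.5229 -0.2172  0.    ]
334 239 285 [ 0.5353 -0.1438  0.061 ] [ 0.5345 -0.1952  0.061 ] [ 0.5378 -0.2191  0.    ]
346 238 283 [ 0.5476 -0.1431  0.061 ] [ 0.5473 -0.1935  0.061 ] [ 0.5527 -0.2171  0.    ]
```

```bash
python3 -m creep '[[-1,-33,23,0,0.013,-0.004,-0.01],[-1,0,0,0,0,0,0],[-1,0,0,60,0,0,0],[-1,0,0,60,0,0,0],[-1,0,0,40,0,0,0]]';  python3 - <<'E'
from h import *
o=st();print(R.from_quat(o['ee_rot']).as_matrix().round(3))
E
```

```text
clock: 3.92
ee_pos: [0.5405, -0.1557, 0.0992]
ee_rot: [0.711, 0.703, 0.003, 0.004]
ft_force: [-0.3, 0.2, -0.5]
opening: 1.001
{'clock': np.float64(3.925), 'joints': array([-3.020e-01,  3.920e-01,  1.767e+00,  1.000e-03,  9.720e-01,
       -2.920e-01]), 'ee_pos': array([ 0.541, -0.156,  0.099]), 'ee_rot': array([0.711, 0.703, 0.003, 0.004]), 'ft_force': array([-0.282,  0.194, -0.501]), 'opening': np.float64(1.001)}
[[ 0.01   1.     0.01 ]
 [ 1.    -0.01  -0.002]
 [-0.002  0.01  -1.   ]]
```

```bash
python3 -m creep '[[-1,0,-4,30,0.01,0,-0.034],[-1,0,0,37,0,0,0],[-1,0,0,17,0,0,0],[-1,0,0,0,0,0,0]]';  python3 -m creep '[[1,0,0,0,0,0,0],[1,0,0,0,0,0,0],[1,0,0,0,0,0,0],[1,0,0,0,0,0,0],[1,0,0,0,0,0,0],[1,0,0,0,0,0,0]]' 15
python3 - <<'E'
from h import *
o=st();print(R.from_quat(o['ee_rot']).as_matrix().round(3))
E
```

```text
clock: 4.42
ee_pos: [0.5325, -0.1528, 0.0099]
ee_rot: [0.696, 0.718, -0.002, -0.003]
ft_force: [-0.4, 0.2, -0.3]
opening: 0.997
clock: 5.18
ee_pos: [0.5342, -0.1529, 0.0132]
ee_rot: [0.695, 0.719, -0.001, -0.001]
ft_force: [0.3, -0.5, -0.3]
opening: 0.676
{'clock': np.float64(5.175), 'joints': array([-2.990e-01,  4.920e-01,  1.865e+00, -1.000e-03,  7.860e-01,
       -3.320e-01]), 'ee_pos': array([ 0.534, -0.153,  0.013]), 'ee_rot': array([ 0.695,  0.719, -0.001, -0.001]), 'ft_force': array([ 0.333, -0.508, -0.265]), 'opening': np.float64(0.676)}
[[-0.033  0.999 -0.002]
 [ 0.999  0.033  0.   ]
 [ 0.    -0.002 -1.   ]]
```

```bash
python3 -m creep '[[1,0,0,-50,0,0,0],[1,10,0,-55,0,0,0],[1,30,0,-55,0,0,0],[1,30,0,0,0,0.18,0],[1,0,0,0,0,0.18,0],[1,0,0,0,0,0.18,0],[1,0,0,0,0,0.18,0],[1,0,0,0,0,0.18,0],[1,0,0,0,0,0.18,0]]' 25
python3 - <<'E'
from h import *
o=st();print(R.from_quat(o['ee_rot']).as_matrix().round(3))
snap('scene','s2.png')
E
```

```text
clock: 6.3
ee_pos: [0.5338, -0.0802, 0.1814]
ee_rot: [0.588, 0.615, 0.367, -0.376]
ft_force: [0.7, 0.8, -2.2]
opening: 0.677
{'clock': np.float64(6.3), 'joints': array([-0.627,  0.644,  1.607,  0.794,  1.716, -0.912]), 'ee_pos': array([ 0.534, -0.08 ,  0.181]), 'ee_rot': array([ 0.588,  0.615,  0.367, -0.376]), 'ft_force': array([ 0.706,  0.826, -2.188]), 'opening': np.float64(0.677)}
[[-0.025  0.999 -0.03 ]
 [ 0.447  0.038  0.894]
 [ 0.894  0.009 -0.448]]
```

```bash
python3 -m creep '[[1,0,0,0,0,0.12,0],[1,0,0,0,0,0,0],[1,-40,0,22,0,0,0],[1,-40,0,22,0,0,0],[1,-25,0,13,0,0,0],[1,0,0,0,0,0,0]]' 25
python3 - <<'E'
from h import *
o=st();print(R.from_quat(o['ee_rot']).as_matrix().round(3))
a=snap('scene','s3.png')
cv2.imwrite('pics/s3c.png',cv2.resize(a[200:320,240:440,::-1],(800,480),interpolation=cv2.INTER_CUBIC))
E
```

```text
clock: 7.1
ee_pos: [0.535, -0.0635, 0.0573]
ee_rot: [0.568, 0.594, 0.397, -0.408]
ft_force: [-0.1, -0.6, -0.3]
opening: 0.671
{'clock': np.float64(7.1), 'joints': array([-0.622,  0.85 ,  1.679,  0.835,  1.612, -1.106]), 'ee_pos': array([ 0.535, -0.064,  0.057]), 'ee_rot': array([ 0.568,  0.594,  0.397, -0.408]), 'ft_force': array([-0.114, -0.573, -0.287]), 'opening': np.float64(0.671)}
[[-0.021  0.999 -0.034]
 [ 0.352  0.039  0.935]
 [ 0.936  0.008 -0.352]]
```

View pics/s3c.png

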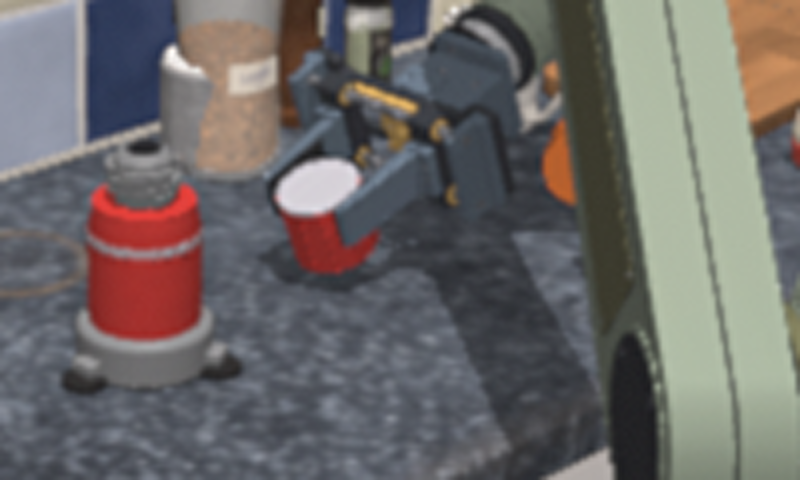

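The picture shows the cup held close above the worktop at (325,215), leaning about 20° to the left. I'll lower it until it touches.

```bash
python3 -m creep '[[1,-7,0,2.5,0,0,0],[1,0,0,0,0,0,0]]'; python3 -m creep '[[1,-4,0,1.5,0,0,0],[1,0,0,0,0,0,0]]';  python3 -m creep '[[1,-3,0,1,0,0,0],[1,0,0,0,0,0,0]]'
```

```text
clock: 7.4
ee_pos: [0.5368, -0.0645, 0.0536]
ee_rot: [0.568, 0.597, 0.398, -0.404]
ft_force: [0.8, -0.1, -1.7]
opening: 0.677
clock: 7.65
ee_pos: [0.5373, -0.065, 0.0501]
ee_rot: [0.568, 0.597, 0.398, -0.403]
ft_force: [0.4, -0.2, -1.2]
opening: 0.677
clock: 7.9
ee_pos: [0.5374, -0.0653, 0.0468]
ee_rot: [0.568, 0.597, 0.398, -0.403]
ft_force: [-0.9, -0.9, 0.0]
opening: 0.675
```

```bash
python3 -m creep '[[1,-3,0,1,0,0,0],[1,0,0,0,0,0,0],[1,0,0,0,0,0,0]]' 5; python3 -m creep '[[1,-3,0,1,0,0,0],[1,0,0,0,0,0,0]]';  python3 -m creep '[[1,-3,0,1,0,0,0],[1,0,0,0,0,0,0]]'
```

```text
clock: 8.28
ee_pos: [0.5371, -0.0655, 0.0446]
ee_rot: [0.567, 0.597, 0.398, -0.404]
ft_force: [-0.3, -1.3, 1.0]
opening: 0.675
clock: 8.52
ee_pos: [0.5368, -0.0657, 0.0426]
ee_rot: [0.566, 0.597, 0.399, -0.405]
ft_force: [-0.3, -0.5, 0.5]
opening: 0.67
clock: 8.78
ee_pos: [0.5367, -0.0657, 0.0405]
ee_rot: [0.566, 0.597, 0.399, -0.405]
ft_force: [0.6, -0.2, 1.6]
opening: 0.668
```

```bash
python3 -m creep '[[1,-3.5,0,1,0,0,0],[1,0,0,0,0,0,0],[1,-2,0,0.5,0,0,0],[1,0,0,0,0,0,0]]';python3 -m creep '[[0,0,0,0,0,0,0],[-1,0,0,0,0,0,0],[-1,0,0,0,0,0,0],[-1,0,0,0,0,0,0],[-1,0,0,0,0,0,0]]'
python3 - <<'E'
from h import *
a=snap('scene','s4.png')
cv2.imwrite('pics/s4c.png',cv2.resize(a[200:320,240:440,::-1],(800,480),interpolation=cv2.INTER_CUBIC))
E
```

```text
clock: 9.28
ee_pos: [0.5368, -0.0661, 0.0366]
ee_rot: [0.565, 0.596, 0.401, -0.406]
ft_force: [-0.2, -1.2, 2.5]
opening: 0.669
clock: 9.9
ee_pos: [0.5373, -0.0659, 0.0347]
ee_rot: [0.566, 0.597, 0.4, -0.405]
ft_force: [0.5, -0.1, -0.4]
opening: 1.002
```

View pics/s4c.png

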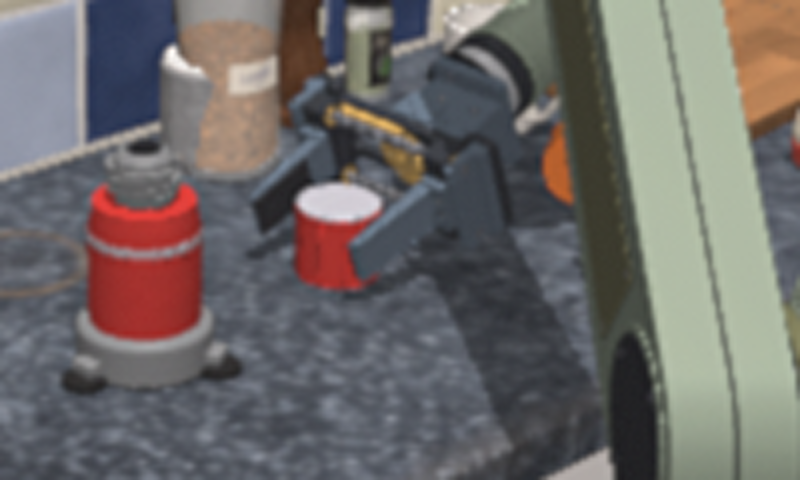

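The picture shows the cup upright, mouth down, at (338,235), free of the opened fingers. I'll retreat upwards and turn the tool to point down.

```bash
python3 -m creep '[[-1,28,0,-16,0,0,0],[-1,47,0,-22,0,0,0],[-1,47,0,-20,0,0,0],[-1,47,0,-20,0,0,0],[-1,0,0,0,0,-0.18,0],[-1,0,0,0,0,-0.18,0],[-1,0,0,0,0,-0.18,0],[-1,0,0,0,0,-0.18,0],[-1,0,0,0,0,-0.18,0],[-1,0,0,0,0,-0.18,0]]'; python3 -m creep '[[-1,0,0,0,0,-0.13,0],[-1,0,0,0,0,0,0]]'
python3 - <<'E'
from h import *
o=st();print(R.from_quat(o['ee_rot']).as_matrix().round(3))
im=snap('wrist','w2.png')
for n in('cup_center','neck_top','flask_mid','shoulder'):
    print(n,[(np.round(x['rect']),round(x['conf'],2)) for x in env.search_frame('wrist',n)])
E
```

```text
clock: 11.2
ee_pos: [0.5346, -0.0838, 0.2258]
ee_rot: [0.694, 0.718, 0.042, -0.029]
ft_force: [-0.0, 0.6, -1.3]
opening: 1.002
clock: 11.45
ee_pos: [0.534, -0.0809, 0.2275]
ee_rot: [0.694, 0.72, -0.003, 0.019]
ft_force: [-0.3, -0.4, 0.0]
opening: 0.996
{'clock': np.float64(11.45), 'joints': array([-0.154,  0.242,  1.641, -0.03 ,  1.231, -0.182]), 'ee_pos': array([ 0.534, -0.081,  0.227]), 'ee_rot': array([ 0.694,  0.72 , -0.003,  0.019]), 'ft_force': array([-0.324, -0.443,  0.018]), 'opening': np.float64(0.996)}
[[-0.037  0.999  0.023]
 [ 0.999  0.038 -0.032]
 [-0.033  0.022 -0.999]]
cup_center [(array([314., 228.,  69.,  67.]), 0.69), (array([285., 384.,  18.,   3.]), 0.4)]
neck_top [(array([304.,  42., 117.,  83.]), 0.8)]
flask_mid [(array([312., 228.,  68.,  72.]), 0.72)]
shoulder [(array([306.,  42., 117.,  83.]), 0.91)]
```

View pics/w2.png

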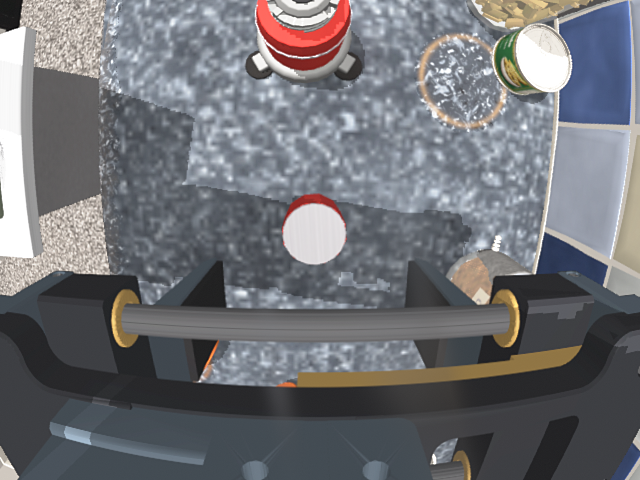

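The wrist view shows the cup's steel top at (314,232), round and level. I'll measure its centre from the bright disc.

Run:
```python
from h import *
im=cv2.imread('pics/w2.png');g=im[180:285,260:370].astype(int)
m=((g.min(2)>165)&(g.max(2)-g.min(2)<25)).astype(np.uint8)
n,l,s,c=cv2.connectedComponentsWithStats(m);k=1+s[1:,4].argmax();print(s[k],c[k])
cn,_=cv2.findContours((l==k).astype(np.uint8),cv2.RETR_EXTERNAL,cv2.CHAIN_APPROX_NONE)
P=np.array([atz('wrist',(p[0][0]+260,p[0][1]+180),.056)[:2] for p in cn[0]])
cv,r=cv2.minEnclosingCircle((P*1000).astype(np.float32));print(cv,r,P.min(0),P.max(0))
ap=cv2.approxPolyDP((P*1000).astype(np.float32).reshape(-1,1,2),1.2,True);print(ap.reshape(-1,2).round(1).tolist())
print(atz('wrist',(c[k][0]+260,c[k][1]+180),.056))
# yaw: harmonic of 12-gon
d=P-P.mean(0) if 0 else P-np.array(cv)/1000
th=np.arctan2(d[:,1],d[:,0]);rr=np.hypot(*d.T);z=np.sum((rr-rr.mean())*np.exp(12j*th));print('vertex ang',np.degrees(np.angle(z))/12,abs(z)/len(rr))
```

```text
[  23   24   63   61 2965] [53.87959528 53.60134907]
(536.5941772460938, -100.8258285522461) 29.900272369384766 [ 0.507258   -0.13055057] [ 0.56606614 -0.07151975]
[[530.0999755859375, -71.80000305175781], [516.4000244140625, -78.80000305175781], [510.8999938964844, -85.5999984741211], [508.1000061035156, -93.4000015258789], [507.29998779296875, -106.19999694824219], [513.2000122070312, -119.0], [521.9000244140625, -126.9000015258789], [529.7000122070312, -129.8000030517578], [539.4000244140625, -130.60000610351562], [550.0, -127.19999694824219], [556.5999755859375, -123.0], [564.5999755859375, -110.5999984741211], [563.5999755859375, -108.69999694824219], [565.4000244140625, -107.5999984741211], [565.7999877929688, -96.80000305175781], [559.4000244140625, -81.4000015258789], [551.5999755859375, -75.0], [541.2000122070312, -71.5]]
[ 0.53644533 -0.10009338  0.056     ]
vertex ang 5.220051594878433 6.334269565060123e-05
```

```bash
python3 -m creep '[[-1,-19.5,2,0,0.031,0.024,0],[-1,0,0,40,0,0,0],[-1,0,0,50,0,0,0],[-1,0,0,30,0,0,0],[-1,0,0,0,0,0,0]]'
python3 - <<'E'
from h import *
o=st();print(R.from_quat(o['ee_rot']).as_matrix().round(3))
im=snap('top','t5.png')
print([(np.round(x['rect']),round(x['conf'],2),atz('top',x['rect'][:2],.056).round(3)) for x in env.search_frame('top','cup_center')])
print([(np.round(x['rect']),round(x['conf'],2),atz('top',x['rect'][:2],.15).round(3)) for x in env.search_frame('top','neck_top')])
snap('wrist','w3.png')
E
```

```text
clock: 12.32
ee_pos: [0.5363, -0.1115, 0.1031]
ee_rot: [0.7, 0.714, -0.006, -0.002]
ft_force: [0.5, 0.5, 0.7]
opening: 0.998
{'clock': np.float64(12.325), 'joints': array([-0.222,  0.377,  1.781, -0.008,  0.994, -0.237]), 'ee_pos': array([ 0.536, -0.112,  0.103]), 'ee_rot': array([ 0.7  ,  0.714, -0.006, -0.002]), 'ft_force': array([0.514, 0.466, 0.676]), 'opening': np.float64(0.998)}
[[-0.02   1.    -0.011]
 [ 1.     0.02  -0.005]
 [-0.004 -0.011 -1.   ]]
[(array([375., 280.,  24.,  26.]), 0.82, array([ 0.388, -0.251,  0.056])), (array([403., 235.,  29.,  31.]), 0.76, array([ 0.519, -0.34 ,  0.056]))]
[(array([256., 241.,  35.,  39.]), 0.59, array([0.501, 0.081, 0.15 ]))]
```

View pics/w3.png

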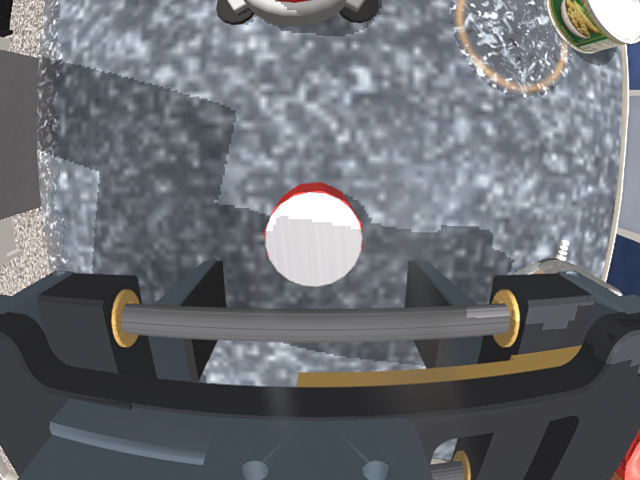

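The cup's top is at about (314,238). I'll recompute its centre from this closer view.

Run:
```python
from h import *
im=cv2.imread('pics/w3.png');g=im[170:300,240:390].astype(int)
m=((g.min(2)>165)&(g.max(2)-g.min(2)<25)).astype(np.uint8)
m=cv2.morphologyEx(m,cv2.MORPH_OPEN,np.ones((5,5),np.uint8))
n,l,s,c=cv2.connectedComponentsWithStats(m);k=1+s[1:,4].argmax()
cn,_=cv2.findContours((l==k).astype(np.uint8),cv2.RETR_EXTERNAL,cv2.CHAIN_APPROX_NONE)
P=np.array([atz('wrist',(p[0][0]+240,p[0][1]+170),.056)[:2] for p in cn[0]])
cv,r=cv2.minEnclosingCircle((P*1000).astype(np.float32));print(s[k],cv,r,P.min(0),P.max(0))
d=P-np.array(cv)/1000
th=np.arctan2(d[:,1],d[:,0]);rr=np.hypot(*d.T);z=np.sum((rr-rr.mean())*np.exp(12j*th));print('vertex ang',np.degrees(np.angle(z))/12,abs(z)/len(rr))
```

```text
[  26   22   96   94 7093] (536.9070434570312, -97.5928726196289) 30.09749984741211 [ 0.50775239 -0.12718642] [ 0.56656132 -0.06768032]
vertex ang 4.523584186379282 9.790440481010552e-06
```

```bash
python3 -m creep '[[-1,14,1,0,0.003,-0.011,0],[-1,0,0,0,0,0,0],[-1,0,0,40,0,0,0],[-1,0,0,35,0,0,0],[-1,0,0,0,0,0,0]]'; python3 -m creep '[[1,0,0,0,0,0,0],[1,0,0,0,0,0,0],[1,0,0,0,0,0,0],[1,0,0,0,0,0,0],[1,0,0,0,0,0,0],[1,0,0,0,0,0,0]]' 20
python3 - <<'E'
from h import *
o=st();print(R.from_quat(o['ee_rot']).as_matrix().round(3))
E
```

```text
clock: 13.15
ee_pos: [0.5456, -0.1008, 0.0378]
ee_rot: [0.699, 0.715, -0.004, 0.011]
ft_force: [0.2, 0.2, 0.5]
opening: 0.998
clock: 13.9
ee_pos: [0.5485, -0.1017, 0.0427]
ee_rot: [0.699, 0.715, -0.002, 0.015]
ft_force: [0.1, -0.7, -1.4]
opening: 0.669
{'clock': np.float64(13.9), 'joints': array([-0.193,  0.446,  1.851, -0.026,  0.822, -0.197]), 'ee_pos': array([ 0.548, -0.102,  0.043]), 'ee_rot': array([ 0.699,  0.715, -0.002,  0.015]), 'ft_force': array([ 0.09 , -0.694, -1.4  ]), 'opening': np.float64(0.669)}
[[-0.021  1.     0.018]
 [ 1.     0.022 -0.023]
 [-0.023  0.018 -1.   ]]
```

```bash
python3 -m creep '[[-1,0,0,0,0,0,0],[-1,0,0,0,0,0,0],[-1,0,0,0,0.018,0.023,0],[-1,0,0,0,0,0,0]]'
python3 - <<'E'
from h import *
o=st();print(R.from_quat(o['ee_rot']).as_matrix().round(3))
im=snap('wrist','w4.png');g=im[150:340,220:410].astype(int)
m=((g.min(2)>165)&(g.max(2)-g.min(2)<25)).astype(np.uint8)
m=cv2.morphologyEx(m,cv2.MORPH_OPEN,np.ones((5,5),np.uint8))
n,l,s,c=cv2.connectedComponentsWithStats(m);k=1+s[1:,4].argmax()
cn,_=cv2.findContours((l==k).astype(np.uint8),cv2.RETR_EXTERNAL,cv2.CHAIN_APPROX_NONE)
P=np.array([atz('wrist',(p[0][0]+220,p[0][1]+150),.056)[:2] for p in cn[0]])
cv,r=cv2.minEnclosingCircle((P*1000).astype(np.float32));print(s[k],cv,r,P.min(0),P.max(0))
E
```

```text
clock: 14.4
ee_pos: [0.5491, -0.1018, 0.043]
ee_rot: [0.699, 0.715, 0.0, -0.001]
ft_force: [-1.0, -0.2, -0.7]
opening: 0.999
{'clock': np.float64(14.4), 'joints': array([-2.050e-01,  4.560e-01,  1.831e+00,  1.000e-03,  8.550e-01,
       -2.270e-01]), 'ee_pos': array([ 0.549, -0.102,  0.043]), 'ee_rot': array([ 0.699,  0.715,  0.   , -0.001]), 'ft_force': array([-1.033, -0.154, -0.728]), 'opening': np.float64(0.999)}
[[-0.022  1.    -0.   ]
 [ 1.     0.022  0.001]
 [ 0.001 -0.    -1.   ]]
[  27   84  128   75 7877] (545.8119506835938, -97.40099334716797) 29.69626235961914 [ 0.51638609 -0.10407291] [ 0.57546777 -0.06813943]
```

```bash
python3 -m creep '[[-1,4.5,-3,0,0,0,0],[-1,0,0,12,0,0,0],[-1,0,0,12,0,0,0],[-1,0,0,0,0,0,0]]'; python3 -m creep '[[1,0,0,0,0,0,0],[1,0,0,0,0,0,0],[1,0,0,0,0,0,0],[1,0,0,0,0,0,0]]' 20
```

```text
clock: 14.95
ee_pos: [0.5446, -0.0966, 0.0167]
ee_rot: [0.699, 0.715, -0.0, -0.001]
ft_force: [-0.5, -1.2, 0.3]
opening: 1.0
clock: 15.45
ee_pos: [0.545, -0.0967, 0.0169]
ee_rot: [0.699, 0.715, -0.0, -0.001]
ft_force: [0.9, 0.2, -0.7]
opening: 0.671
```

```bash
python3 -m creep '[[1,0,0,-50,0,0,0],[1,0,0,-50,0,0,0],[1,0,0,-50,0,0,0],[1,0,0,-50,0,0,0],[1,46,-17,0,0,0,0],[1,46,-17,0,0,0,0],[1,0,0,0,0,0,0],[1,0,0,0,0,0,0]]' 30
python3 - <<'E'
from h import *
o=st();print(R.from_quat(o['ee_rot']).as_matrix().round(3))
im=snap('wrist','w5.png')
for n in('neck_top','shoulder','flask_mid','cup_center'):
    print(n,[(np.round(x['rect']),round(x['conf'],2),atz('wrist',x['rect'][:2],.156).round(4)) for x in env.search_frame('wrist',n)])
E
```

```text
clock: 16.45
ee_pos: [0.508, -0.0041, 0.2235]
ee_rot: [0.7, 0.714, 0.0, -0.001]
ft_force: [-0.0, -0.3, -1.1]
opening: 0.674
{'clock': np.float64(16.45), 'joints': array([-0.032,  0.209,  1.695,  0.002,  1.24 , -0.053]), 'ee_pos': array([ 0.508, -0.004,  0.224]), 'ee_rot': array([ 0.7  ,  0.714,  0.   , -0.001]), 'ft_force': array([-0.048, -0.343, -1.136]), 'opening': np.float64(0.674)}
[[-0.02   1.    -0.002]
 [ 1.     0.02   0.002]
 [ 0.002 -0.002 -1.   ]]
neck_top [(array([330., 111., 118., 110.]), 0.58, array([0.5149, 0.0897, 0.156 ]))]
shoulder [(array([332., 111., 115., 108.]), 0.57, array([0.5162, 0.0899, 0.156 ]))]
flask_mid [(array([329., 111., 121., 110.]), 0.81, array([0.5144, 0.0895, 0.156 ]))]
cup_center [(array([315., 301., 149., 145.]), 0.75, array([ 0.5081, -0.0379,  0.156 ]))]
```

View pics/w5.png

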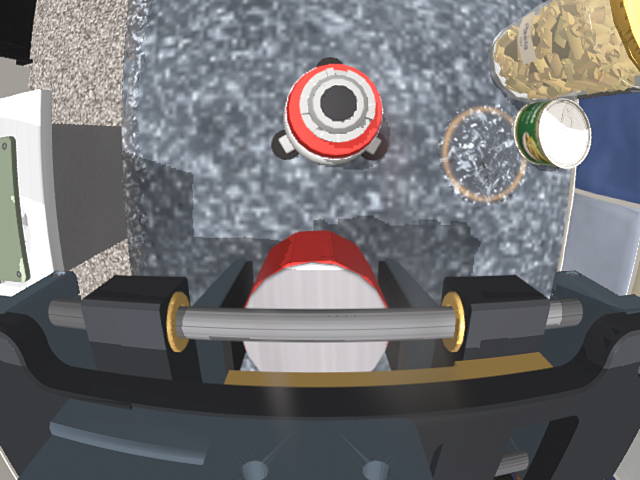

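The wrist view shows the flask from above: the dark hole of the neck at (340,103), inside the red shoulder at (334,110). The cup is held at (316,300). I'll measure the neck from those two features.

```bash
python3 - <<'E'
from h import *
im=cv2.imread('pics/w5.png')[:,:,::-1].astype(int)
def fit(m,z,x0,y0,f):
    n,l,s,c=cv2.connectedComponentsWithStats(m.astype(np.uint8));k=1+s[1:,4].argmax()
    cn,_=cv2.findContours((l==k).astype(np.uint8),cv2.RETR_EXTERNAL,cv2.CHAIN_APPROX_NONE)
    P=np.array([atz('wrist',(p[0][0]+x0,p[0][1]+y0),z)[:2] for p in cn[0]])*1000
    e=cv2.fitEllipse(P.astype(np.float32)); print(f,s[k],np.round(e[0],1),np.round(e[1],1))
g=im[80:130,315:365]; fit(g.max(2)<95,.156,315,80,'hole')
g=im[55:175,275:395]; red=(g[:,:,0]>120)&(g[:,:,1]<80); fit(red,.12,275,55,'red@.12'); 
# upper grey neck: non-red region inside the red ring
h=cv2.morphologyEx(red.astype(np.uint8),cv2.MORPH_CLOSE,np.ones((3,3),np.uint8))
cn,_=cv2.findContours(h,cv2.RETR_EXTERNAL,cv2.CHAIN_APPROX_NONE);f=np.zeros_like(h);cv2.drawContours(f,[max(cn,key=len)],-1,1,-1)
fit((f==1)&(h==0),.156,275,55,'neck@.156')
E
python3 - <<'E'
import sys; sys.path.insert(0,'.')
E
```

```text
hole [  6   6  35  35 981] [520.1  95.3] [21.9 22.3]
red@.12 [ 12  29  90  74 412] [519.8  94.7] [68.2 69. ]
neck@.156 [89 85  3  3  9] [537.7  71.3] [1.6 1.7]
```

```bash
python3 - <<'E'
from h import *
for r in(260,263,266): print(r,atz('wrist',(316,r),.2625))
E
python3 -m creep '[[1,50,7,0,0,0,0],[1,50,7,0,0,0,0],[1,0,0,0,0,0,0],[1,0,0,0,0,0,0]]'
```

```text
260 [0.50759489 0.02525708 0.2625    ]
263 [0.50761729 0.02409166 0.2625    ]
266 [0.50763983 0.02292016 0.2625    ]
clock: 17.2
ee_pos: [0.5223, 0.0948, 0.2223]
ee_rot: [0.702, 0.712, -0.001, -0.002]
ft_force: [-0.1, -0.2, -1.9]
opening: 0.671
```

```bash
python3 -m creep '[[1,1.5,-2.3,0,0,0,0],[1,0,0,0,0,0,0],[1,0,0,25,0,0,0],[1,0,0,15,0,0,0],[1,0,0,0,0,0,0]]'; python3 -m creep '[[1,0,0,6,0,0,0],[1,0,0,0,0,0,0]]';python3 -m creep '[[1,0,0,6,0,0,0],[1,0,0,0,0,0,0]]'; python3 -m creep '[[1,0,0,5,0,0,0],[1,0,0,0,0,0,0]]'
python3 - <<'E'
from h import *
o=st();print(R.from_quat(o['ee_rot']).as_matrix().round(3))
E
```

```text
clock: 17.82
ee_pos: [0.52, 0.0924, 0.1819]
ee_rot: [0.704, 0.71, -0.001, -0.001]
ft_force: [-0.3, -0.4, -1.3]
opening: 0.673
clock: 18.08
ee_pos: [0.5207, 0.0924, 0.1766]
ee_rot: [0.705, 0.71, 0.0, -0.0]
ft_force: [0.2, 0.2, -0.2]
opening: 0.669
clock: 18.32
ee_pos: [0.5212, 0.0925, 0.1709]
ee_rot: [0.705, 0.71, 0.001, 0.0]
ft_force: [0.9, 0.0, -1.5]
opening: 0.668
clock: 18.58
ee_pos: [0.5216, 0.0926, 0.1659]
ee_rot: [0.704, 0.71, 0.001, 0.0]
ft_force: [0.9, -0.6, -0.1]
opening: 0.672
{'clock': np.float64(18.575), 'joints': array([1.540e-01, 2.840e-01, 1.744e+00, 1.000e-03, 1.111e+00, 1.460e-01]), 'ee_pos': array([0.522, 0.093, 0.166]), 'ee_rot': array([0.704, 0.71 , 0.001, 0.   ]), 'ft_force': array([ 0.907, -0.594, -0.088]), 'opening': np.float64(0.672)}
[[-0.007  1.     0.002]
 [ 1.     0.007  0.001]
 [ 0.001  0.002 -1.   ]]
```

```bash
python3 -m creep '[[1,3.5,-1.5,0,0,0,0],[1,0,0,0,0,0,0]]'; python3 -m creep '[[1,0,0,5,0,0,0],[1,0,0,0,0,0,0]]';python3 -m creep '[[1,0,0,4,0,0,0],[1,0,0,0,0,0,0]]'; python3 -m creep '[[1,0,0,4,0,0,0],[1,0,0,0,0,0,0]]'
```

```text
clock: 18.82
ee_pos: [0.5198, 0.0964, 0.1659]
ee_rot: [0.705, 0.71, 0.001, 0.0]
ft_force: [-0.6, -0.8, -1.6]
opening: 0.67
clock: 19.08
ee_pos: [0.5197, 0.0965, 0.1605]
ee_rot: [0.704, 0.71, 0.001, 0.0]
ft_force: [-0.2, 0.3, -0.9]
opening: 0.67
clock: 19.32
ee_pos: [0.5197, 0.0965, 0.1561]
ee_rot: [0.704, 0.71, 0.001, 0.0]
ft_force: [0.1, 0.0, -0.8]
opening: 0.671
clock: 19.58
ee_pos: [0.52, 0.0965, 0.1522]
ee_rot: [0.704, 0.71, 0.001, 0.0]
ft_force: [-0.8, -0.5, -0.3]
opening: 0.672
```

```bash
python3 -m creep '[[1,0,0,3,0,0,0],[1,0,0,0,0,0,0]]'; python3 -m creep '[[1,0,0,3,0,0,0],[1,0,0,0,0,0,0]]'
```

```text
clock: 19.82
ee_pos: [0.5201, 0.0965, 0.1522]
ee_rot: [0.704, 0.71, 0.002, 0.001]
ft_force: [-0.2, -0.4, -0.4]
opening: 0.67
clock: 20.08
ee_pos: [0.5204, 0.0965, 0.1522]
ee_rot: [0.704, 0.71, 0.003, 0.002]
ft_force: [-1.1, 0.2, -0.2]
opening: 0.668
```

```bash
python3 -m creep '[[1,0,0,3,0,0,-0.15],[1,0,0,3,0,0,-0.15]]'; python3 -m creep '[[1,0,0,3,0,0,-0.15],[1,0,0,3,0,0,-0.15]]';python3 -m creep '[[1,0,0,3,0,0,-0.15],[1,0,0,3,0,0,-0.15]]'
```

```text
clock: 20.32
ee_pos: [0.5209, 0.0991, 0.151]
ee_rot: [0.589, 0.808, 0.006, 0.001]
ft_force: [-10.3, 0.8, 22.2]
opening: 0.668
clock: 20.58
ee_pos: [0.5185, 0.0996, 0.1505]
ee_rot: [0.459, 0.888, 0.006, 0.001]
ft_force: [-9.2, -1.4, 21.4]
opening: 0.666
clock: 20.82
ee_pos: [0.5162, 0.098, 0.1499]
ee_rot: [0.318, 0.948, 0.004, 0.001]
ft_force: [-7.3, -5.0, 21.7]
opening: 0.665
```

```bash
python3 -m creep '[[1,0,0,2,0,0,-0.15],[1,0,0,2,0,0,-0.15]]'; python3 -m creep '[[1,0,0,2,0,0,-0.15],[1,0,0,2,0,0,-0.15]]'
python3 - <<'E'
from h import *
o=st();print(R.from_quat(o['ee_rot']).as_matrix().round(3))
im=snap('scene','s6.png')
cv2.imwrite('pics/s6c.png',cv2.resize(im[190:310,220:380,::-1],(800,600),interpolation=cv2.INTER_CUBIC))
E
```

```text
clock: 21.08
ee_pos: [0.5157, 0.0971, 0.1503]
ee_rot: [0.169, 0.986, 0.004, 0.003]
ft_force: [-5.6, -1.6, 13.3]
opening: 0.668
clock: 21.32
ee_pos: [0.5157, 0.0952, 0.1477]
ee_rot: [0.015, 1.0, 0.002, 0.004]
ft_force: [-0.1, -0.1, -1.5]
opening: 0.665
{'clock': np.float64(21.325), 'joints': array([ 0.159,  0.289,  1.788,  0.003,  1.056, -1.383]), 'ee_pos': array([0.516, 0.095, 0.148]), 'ee_rot': array([0.015, 1.   , 0.002, 0.004]), 'ft_force': array([-0.072, -0.14 , -1.466]), 'opening': np.float64(0.665)}
[[-0.999  0.031  0.008]
 [ 0.031  1.     0.004]
 [-0.008  0.004 -1.   ]]
```

View pics/s6c.png

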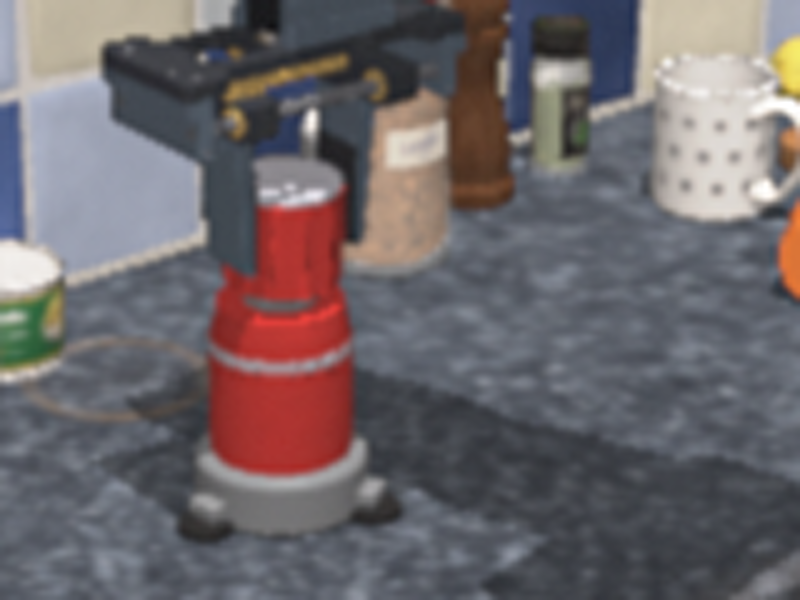

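The picture shows the cup seated upright over the neck, with a small grey gap left above the shoulder at (290,300). The contact force just vanished, so the thread is dropping in. I'll press down without turning to check.

```bash
python3 -m creep '[[1,0,0,3,0,0,0],[1,0,0,3,0,0,0]]'; python3 -m creep '[[1,0,0,2,0,0,0],[1,0,0,0,0,0,0]]'
```

```text
clock: 21.62
ee_pos: [0.5161, 0.0953, 0.1439]
ee_rot: [0.016, 1.0, 0.002, 0.005]
ft_force: [-8.4, -1.8, 29.6]
opening: 0.67
clock: 21.88
ee_pos: [0.516, 0.0953, 0.1448]
ee_rot: [0.018, 1.0, 0.002, 0.005]
ft_force: [-0.6, -0.8, 0.6]
opening: 0.665
```

```bash
python3 -m creep '[[1,0,0,0.5,0,0,0.15],[1,0,0,0.6,0,0,0.15],[1,0,0,0.6,0,0,0.15]]' 30; python3 -m creep '[[1,0,0,0.6,0,0,0.15],[1,0,0,0.6,0,0,0.15],[1,0,0,0.6,0,0,0.15]]'; python3 -c "
from h import *
o=st();print(R.from_quat(o['ee_rot']).as_matrix().round(3), o['moment'])"
```

```text
clock: 22.25
ee_pos: [0.5173, 0.0946, 0.1436]
ee_rot: [0.25, 0.968, 0.003, 0.006]
ft_force: [-1.6, 1.6, 4.6]
opening: 0.662
clock: 22.62
ee_pos: [0.5176, 0.096, 0.142]
ee_rot: [0.469, 0.883, 0.005, 0.005]
ft_force: [-1.0, 1.5, 3.7]
opening: 0.666
{'clock': np.float64(22.625), 'joints': array([ 0.16 ,  0.295,  1.795,  0.003,  1.037, -0.437]), 'ee_pos': array([0.518, 0.096, 0.142]), 'ee_rot': array([0.469, 0.883, 0.005, 0.005]), 'ft_force': array([-1.045,  1.51 ,  3.687]), 'opening': np.float64(0.666)}
[[-0.561  0.828  0.014]
 [ 0.828  0.561  0.005]
 [-0.004  0.014 -1.   ]] [0.17148687 0.24023839 0.11213166]
```

```bash
for i in 1 2; do :; done; python3 -m creep '[[1,0,0,0.6,0,0,0.16],[1,0,0,0.6,0,0,0.16],[1,0,0,0.6,0,0,0.16],[1,0,0,0.6,0,0,0.16]]'; python3 -m creep '[[1,0,0,0.6,0,0,0.16],[1,0,0,0.6,0,0,0.16],[1,0,0,0.6,0,0,0.16]]'; python3 -m creep '[[1,0,0,0.6,0,0,0.16],[1,0,0,0.6,0,0,0.16]]' ; python3 -c "
from h import *
o=st();print(R.from_quat(o['ee_rot']).as_matrix().round(3), o['moment'])"
```

```text
clock: 23.12
ee_pos: [0.5188, 0.0976, 0.1396]
ee_rot: [0.733, 0.681, 0.008, 0.003]
ft_force: [0.1, 0.6, 0.6]
opening: 0.666
clock: 23.5
ee_pos: [0.5203, 0.0984, 0.1377]
ee_rot: [0.879, 0.478, 0.01, 0.001]
ft_force: [0.9, 0.9, 2.4]
opening: 0.668
clock: 23.75
ee_pos: [0.5219, 0.0986, 0.1364]
ee_rot: [0.946, 0.325, 0.012, -0.0]
ft_force: [0.6, 0.1, 1.6]
opening: 0.666
{'clock': np.float64(23.75), 'joints': array([0.162, 0.303, 1.799, 0.005, 1.017, 1.069]), 'ee_pos': array([0.522, 0.099, 0.136]), 'ee_rot': array([ 0.946,  0.325,  0.012, -0.   ]), 'ft_force': array([0.644, 0.111, 1.559]), 'opening': np.float64(0.666)}
[[ 0.789  0.614  0.022]
 [ 0.614 -0.789  0.008]
 [ 0.022  0.007 -1.   ]] [-0.19355849 -0.12663399  0.08139011]
```

```bash
python3 -m creep '[[1,0,0,0.6,0.003,-0.01,0.15],[1,0,0,0.5,0.003,-0.01,0.1]]' 40; for i in 1; do :; done; python3 -m creep '[[1,0,0,0.4,0,0,0.1],[1,0,0,0.4,0,0,0.1]]'; python3 -c "
from h import *
o=st();print(R.from_quat(o['ee_rot']).as_matrix().round(3), o['moment'])"; python3 -m creep '[[1,0,0,0.4,0,0,0.1],[1,0,0,0.4,0,0,0.1]]'; python3 -c "
from h import *
o=st();print(R.from_quat(o['ee_rot']).as_matrix().round(3), o['moment'])"
```

```text
clock: 24.0
ee_pos: [0.5239, 0.098, 0.1362]
ee_rot: [0.98, 0.199, 0.003, -0.0]
ft_force: [-2.4, -3.4, 8.3]
opening: 0.666
clock: 24.25
ee_pos: [0.5244, 0.0972, 0.1362]
ee_rot: [0.995, 0.096, 0.003, 0.0]
ft_force: [-2.6, -1.5, 4.9]
opening: 0.668
{'clock': np.float64(24.25), 'joints': array([ 0.163,  0.315,  1.782, -0.002,  1.039,  1.543]), 'ee_pos': array([0.524, 0.097, 0.136]), 'ee_rot': array([0.995, 0.096, 0.003, 0.   ]), 'ft_force': array([-2.63 , -1.536,  4.87 ]), 'opening': np.float64(0.668)}
[[ 0.982  0.19   0.006]
 [ 0.19  -0.982 -0.   ]
 [ 0.006  0.002 -1.   ]] [-0.17427622  0.4357564   0.25113406]
clock: 24.5
ee_pos: [0.5242, 0.0961, 0.1361]
ee_rot: [1.0, -0.008, 0.003, 0.002]
ft_force: [-2.9, -2.7, 6.2]
opening: 0.667
{'clock': np.float64(24.5), 'joints': array([ 0.162,  0.315,  1.783, -0.005,  1.039,  1.751]), 'ee_pos': array([0.524, 0.096, 0.136]), 'ee_rot': array([ 1.   , -0.008,  0.003,  0.002]), 'ft_force': array([-2.853, -2.685,  6.195]), 'opening': np.float64(0.667)}
[[ 1.    -0.016  0.006]
 [-0.016 -1.    -0.003]
 [ 0.006  0.003 -1.   ]] [-0.43619346  0.1712282   0.5540255 ]
```

```bash
python3 -m creep '[[1,0,0,0.4,0,0,0.12],[1,0,0,0.4,0,0,0.12]]' 50; python3 -c "
from h import *
o=st();print(R.from_quat(o['ee_rot']).as_matrix()[:,0].round(3), o['moment'])"; python3 -m creep '[[1,0,0,0,0,0,0],[-1,0,0,0,0,0,0],[-1,0,0,0,0,0,0],[-1,0,0,0,0,0,0],[-1,0,0,-30,0,0,0],[-1,0,0,-50,0,0,0],[-1,0,0,-40,0,0,0]]'; python3 -c "
from h import *
st()
im=snap('scene','s7.png')
cv2.imwrite('pics/s7c.png',cv2.resize(im[210:300,240:320,::-1],(530,600),interpolation=cv2.INTER_CUBIC))"
```

```text
clock: 24.75
ee_pos: [0.5244, 0.0945, 0.1358]
ee_rot: [0.992, -0.13, 0.004, 0.003]
ft_force: [-2.7, -3.5, 3.8]
opening: 0.668
{'clock': np.float64(24.75), 'joints': array([ 0.162,  0.314,  1.784, -0.011,  1.037,  1.999]), 'ee_pos': array([0.524, 0.094, 0.136]), 'ee_rot': array([ 0.992, -0.13 ,  0.004,  0.003]), 'ft_force': array([-2.717, -3.526,  3.777]), 'opening': np.float64(0.668)}
[ 0.966 -0.257  0.01 ] [-0.14853363 -0.06214747  1.24475215]
clock: 25.62
ee_pos: [0.5215, 0.0957, 0.2535]
ee_rot: [0.992, -0.13, -0.001, 0.004]
ft_force: [0.9, -0.7, -0.5]
opening: 0.999
{'clock': np.float64(25.625), 'joints': array([ 0.165,  0.228,  1.592, -0.008,  1.326,  1.997]), 'ee_pos': array([0.522, 0.096, 0.254]), 'ee_rot': array([ 0.992, -0.13 , -0.001,  0.004]), 'ft_force': array([ 0.905, -0.714, -0.52 ]), 'opening': np.float64(0.999)}
```

View pics/s7c.png

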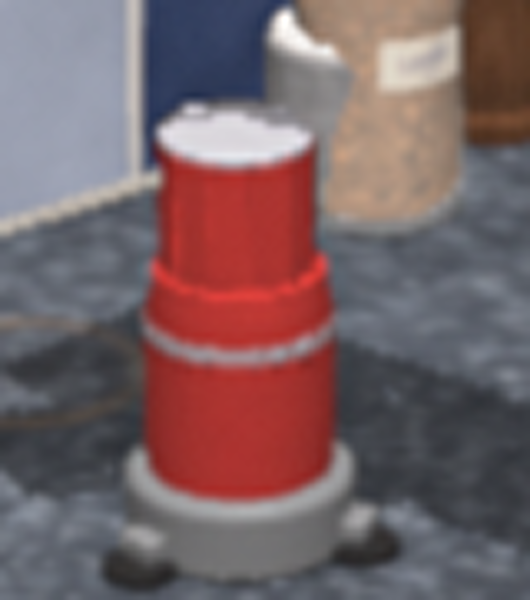

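The picture shows the cup sitting level, its rim meeting the red shoulder with no grey gap at (240,290). I'll grip it again for one firm clockwise test, to be sure it is fully home.

```bash
python3 -m creep '[[-1,0,0,0,0,0,-0.18],[-1,0,0,0,0,0,-0.18],[-1,0,0,0,0,0,-0.18],[-1,0,0,0,0,0,-0.18],[-1,0,0,0,0,0,-0.18],[-1,0,0,0,0,0,-0.14],[-1,0,0,0,0,0,0]]'; python3 -c "
from h import *
o=st();print(R.from_quat(o['ee_rot']).as_matrix().round(3))
im=snap('wrist','w8.png')
g=im[100:330,200:440].astype(int)
m=((g.min(2)>165)&(g.max(2)-g.min(2)<25)).astype(np.uint8)
m=cv2.morphologyEx(m,cv2.MORPH_OPEN,np.ones((5,5),np.uint8))
n,l,s,c=cv2.connectedComponentsWithStats(m);k=1+s[1:,4].argmax()
cn,_=cv2.findContours((l==k).astype(np.uint8),cv2.RETR_EXTERNAL,cv2.CHAIN_APPROX_NONE)
P=np.array([atz('wrist',(p[0][0]+200,p[0][1]+100),.176)[:2] for p in cn[0]])
cv,r=cv2.minEnclosingCircle((P*1000).astype(np.float32));print(s[k],cv,r)"
```

```text
clock: 26.55
ee_pos: [0.5249, 0.097, 0.259]
ee_rot: [0.918, 0.397, 0.003, 0.004]
ft_force: [1.0, -0.5, 0.1]
opening: 1.0
{'clock': np.float64(26.55), 'joints': array([ 0.166,  0.224,  1.584, -0.007,  1.325,  0.923]), 'ee_pos': array([0.525, 0.097, 0.259]), 'ee_rot': array([0.918, 0.397, 0.003, 0.004]), 'ft_force': array([ 0.975, -0.5  ,  0.062]), 'opening': np.float64(1.0)}
[[ 0.685  0.728  0.009]
 [ 0.728 -0.685 -0.006]
 [ 0.002  0.01  -1.   ]]
[  71  111   83   80 5268] (521.0300903320312, 96.33744049072266) 30.272430419921875
```

```bash
python3 -m creep '[[-1,-3.2,-2.4,0,0.01,-0.002,0],[-1,0,0,45,0,0,0],[-1,0,0,45,0,0,0],[-1,0,0,0,0,0,0]]'; python3 -m creep '[[-1,0,0,24,0,0,0],[-1,0,0,0,0,0,0]]'
```

```text
clock: 27.1
ee_pos: [0.5213, 0.0964, 0.168]
ee_rot: [0.919, 0.394, 0.001, -0.0]
ft_force: [0.6, 1.0, 0.7]
opening: 1.0
clock: 27.35
ee_pos: [0.5235, 0.0967, 0.1469]
ee_rot: [0.92, 0.393, 0.004, 0.0]
ft_force: [0.3, -0.1, 0.4]
opening: 0.998
```

```bash
python3 -m creep '[[-1,-1.5,-1.5,8,0,0,0],[1,0,0,0,0,0,0],[1,0,0,0,0,0,0],[1,0,0,0,0,0,0],[1,0,0,0,0,0,0],[1,0,0,0,0,0,0]]' 50; python3 -c "
from h import *
o=st();print(R.from_quat(o['ee_rot']).as_matrix().round(3),o['moment'])"
python3 -m creep '[[1,0,0,0.3,0,0,0.1],[1,0,0,0.3,0,0,0.1]]';python3 -c "
from h import *
o=env.get_obs();print(R.from_quat(o['ee_rot']).as_matrix()[:,0].round(3),o['moment'])"
python3 -m creep '[[1,0,0,0.3,0,0,0.12],[1,0,0,0.3,0,0,0.12]]';python3 -c "
from h import *
o=env.get_obs();print(R.from_quat(o['ee_rot']).as_matrix()[:,0].round(3),o['moment'])"
```

```text
clock: 28.1
ee_pos: [0.5242, 0.0974, 0.1437]
ee_rot: [0.92, 0.392, 0.008, 0.001]
ft_force: [-0.1, -0.7, -1.5]
opening: 0.664
{'clock': np.float64(28.1), 'joints': array([0.161, 0.302, 1.78 , 0.002, 1.043, 0.925]), 'ee_pos': array([0.524, 0.097, 0.144]), 'ee_rot': array([0.92 , 0.392, 0.008, 0.001]), 'ft_force': array([-0.084, -0.676, -1.497]), 'opening': np.float64(0.664)}
[[ 0.692  0.722  0.016]
 [ 0.722 -0.692  0.004]
 [ 0.014  0.008 -1.   ]] [-0.09981414  0.12839542 -0.12859162]
clock: 28.35
ee_pos: [0.5244, 0.0968, 0.1437]
ee_rot: [0.953, 0.302, 0.008, 0.002]
ft_force: [-3.7, -2.5, 9.1]
opening: 0.664
[0.818 0.576 0.014] [-0.75769451  1.06182138  0.54359166]
clock: 28.6
ee_pos: [0.5255, 0.0964, 0.1437]
ee_rot: [0.982, 0.19, 0.009, 0.003]
ft_force: [0.5, -0.4, 1.5]
opening: 0.67
[0.928 0.373 0.017] [-0.00629331  0.33790138  2.64903505]
```

```bash
python3 -m creep '[[-1,0,0,0,0,0,0],[-1,0,0,0,0,0,0],[-1,0,0,0,0,0,0],[-1,0,0,-30,0,0,0],[-1,0,0,-50,0,0,0],[-1,0,0,-50,0,0,0],[-1,0,0,-20,0,0,0],[-1,0,0,0,0,0,0]]'; python3 -c "
from h import *
st()
im=snap('scene','s9.png')
c=lambda f:cv2.imread(f)[210:300,240:320]
cv2.imwrite('pics/s9c.png',np.hstack([cv2.resize(c('pics/'+f),(400,450),interpolation=cv2.INTER_CUBIC) for f in('s7.png','s9.png')]))
for z in(.176,.179,.185): print(z,proj('scene',np.array([.5205,.0957,z])))
im=im.astype(int);g=im[215:245,255:295];m=((g.min(2)>185)&(g.max(2)-g.min(2)<25)).astype(np.uint8)
n,l,s,cc=cv2.connectedComponentsWithStats(m);k=1+s[1:,4].argmax();print(s[k],cc[k]+[255,215])
for n in('mug_bar_mid','egg_timer_mid','teaspoon_1_mid'): print(n,[np.round(x['rect']) for x in env.search_frame('scene',n)[:1]])"
```

```text
clock: 29.6
ee_pos: [0.5218, 0.0963, 0.2971]
ee_rot: [0.982, 0.191, 0.008, 0.003]
ft_force: [0.3, -0.2, -0.7]
opening: 0.997
{'clock': np.float64(29.6), 'joints': array([ 0.164,  0.199,  1.523, -0.005,  1.404,  1.351]), 'ee_pos': array([0.522, 0.096, 0.297]), 'ee_rot': array([0.982, 0.191, 0.008, 0.003]), 'ft_force': array([ 0.298, -0.193, -0.664]), 'opening': np.float64(0.997)}
0.176 [274.87953874 229.45479369]
0.179 [274.87417417 228.37634284]
0.185 [274.86342159 226.21472728]
[15 11 18  8 84] [278.91666667 230.33333333]
mug_bar_mid [array([368., 218.,  34.,  33.])]
egg_timer_mid []
teaspoon_1_mid [array([192., 337.,  26.,  25.])]
```

View pics/s9c.png

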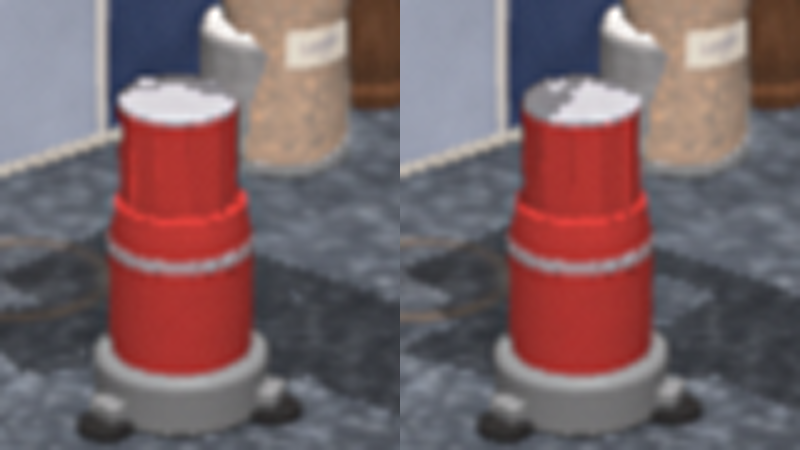

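Before and after the firm test the cup looks the same: rim on the shoulder, top ellipse centred near row 230 (229.5 expected when home), and nothing touching it. I'll hand in.

```bash
python3 -c "
from h import *
print(env.hand_in())"
```

```text
the job is handed in; nothing more can be done
None
```

The cup is on the flask, screwed down onto the shoulder and released, and I handed the job in at about 30 s of the 67 s allowed.

- **Standing it up:** I tipped the cup upright, set it mouth down on the worktop, and let go. My first grasp from above was too shallow and dragged the cup about 9 mm, so I re-centred and took it again properly.
- **Screwing it on:** I turned it back about 90° until it dropped about 7 mm into the thread. It then sank about 8 mm over roughly 145° clockwise and stopped.
- **Check that it is home:** A second grip with a firm clockwise turn reached about 2.6 N m, and the cup went no lower. The last scene picture shows no gap at the shoulder and the top within a pixel of where it should be. That picture resolves only about 3 mm per pixel, so the evidence for "fully home" is the stop together with the torque.
- **Bystanders:** The mug and teaspoon were found within about a pixel of where they started. The egg timer was not detected in the last picture, so I could not confirm it, but the arm never went near it.

The highest wrist force I saw was about 30 N. The gripper was open, about 120 mm above the cup, and touching nothing at the end.

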